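Re-aim the hand camera on its notched desk slide

ROBOT

A 6-joint arm with a two-finger parallel gripper is mounted at the origin on the work surface. World frame = base frame: x ahead of the robot, y to its left, z up, the work surface at z = 0. Lengths are in mm, angles in degrees, forces in N, time in s.
With the tool pointing down it reaches from about 300 to 850 mm from the base axis. Payload 4.2 kg.
Tool frame: the origin (TCP) lies at the very end of the fingers, on their centre line; the grasp point (between the pads) lies 19 mm behind it; z points along the fingers, y is the line along which they close (so a half turn about z gives the same grasp; the last joint's range is limited). The gripper opens to 91 mm and grips with 3 to 60 N. Pads are 32 mm wide; open, the fingers measure 118 mm over their backs; the gripper's body (76 mm by 178 mm) begins 60 mm behind the grasp point.
Start: joints at [-68.297, 18.312, 89.639, -0, 72.044, -1.146], TCP at [223.284, -529.894, 213.976] pointing down, gripper open.
Joint ranges: [-177.97, 177.97], [-48.28, 115.42], [12.27, 149.76], [-77.06, 257.06], [2.81, 150.46], [-146.56, 146.56]. Speed limits (degrees/s): [147.25, 147.25, 180, 180, 180, 180].

INTERFACE

Orientations are given as [roll, pitch, yaw] about the fixed x, y, z axes, in that order (R = Rz(yaw) Ry(pitch) Rx(roll)).
In Python, from station import * gives the robot as it stands. The module is installed in compiled form; this text tells all that it offers.
- The arm moves only by the tool carry_out, never from a script. Its argument "steps" is a list of rows, each an object with "translation": the shift along the tool's x, y, z in m, a list of three; "roll": the turn about the tool's z in rad; "fingers": the opening, from -1 (shut) to 1 (fully open). A call has 1 to 8 rows; each row shifts and turns the commanded pose from where the row before left it, along the tool's axes as they then stand; what a row does not reach is not made up. A row lasts 1/8 s, in which the tool goes at most 62.5 mm and 10.7 degrees, less where a joint would pass 70% of its speed; a pose out of reach is approached as far as the arm can. A call is refused whole if a number of a shift passes 0.0625 or a number of a turn 0.188, either way. A call with a gripper value outside its range is refused whole. The fingers move at their own pace and stop on an object; the grip force is fixed at half the most. Time passes only in rows, so rows that do not move let the fingers close. It gives the time, the measured TCP pose, the force, the opening and the grip force at its end, in the units of the state.
- state(): the state, without advancing time (a new reading comes with each control period).
- camera(name): name is "side" or "top"; returns a dict with "color" (420x560x3 uint8, blue, green, red), "range_z" (420x560 float32, mm along the optical axis (not along the pixel's ray), 0 where there is no reading), "intrinsics" (3x3 intrinsics, pixels), "R" (3x3) and "t" (3): a world point X has camera coordinates R X + t. Camera axes: x right, y down, z forward; pixel columns grow to the right and rows downward; lengths in mm; the calibration is good to about 2 mm. A picture is of the moment at which its call begins.
- job_done(): hands the job in; it is judged then, once.
Trained networks look in a picture, given as the dict that the camera call returned (one of the last four; its "shot" number tells which), for a name from the list of things; names that differ only in an ending like _2 or _b are one class to them, and where a whole thing is asked for, a point or a joint stands for the part that bears it (a point fixed in the world has none). Each returns a list of dicts, best first, with "confidence" (0 to 1); they miss things now and then, are a little off and sometimes report something else, mostly with a low value. They report only what shows in the picture. A call takes as long as a camera call.
- silhouettes(picture, thing): "pixels" (420x560 bool, what is visible of it) and "centre" ([column, row] in pixels, amid what is visible of it).
The state is a dict: "clock": time; "joints": joint angles; "joint_velocities": joint speeds; "joint_efforts": joint torques, N m; "position": TCP position; "eef_rot": TCP orientation; "contact_force": force on the tool from outside, world axes, zero at the start; "torque": the same for the moment, N m; "width": finger opening in mm; "grasp_force": force on a finger pad.
Only numpy, scipy, OpenCV 4.12 (cv2) and the standard library are available. Lean on these libraries where they do the work, as an engineer would, in place of code of your own. Each camera call takes 0.05 s, during which the arm holds its last target. There are 200 camera calls.

TASK

Set up the little camera on the desk slide to film the game controller. Squeeze the carriage's release lever, slide the carriage to the notch that puts the camera as nearly as the notches allow straight across the slide from the middle of the controller, and let go so that it latches there. Also turn the wheel under the camera until the pointer on its far rim stands at the long centre mark, and leave the other things on the desk where they are.

Things in the scene. Friction and masses are not known exactly. Their poses are not given: they have to be found in the camera images.
- slide: Aluminium rail fixed to the desk on suction feet, 380 mm long (own y), 80 wide (own x), top 26 mm up, black end caps (404 over them). Origin: on the desk under its middle, z up, y along the travel. -x is the side of lever and grip, +x the far side that the camera films. 14 mm wide notches in the -x edge every 25 mm. 'Carriage frame' below: this frame shifted along y by the travel.
- carriage (a joint): Travel of the black carriage along the slide's +y, m, -0.127 to 0.127; starts at 0, the middle. It latches at every multiple of 0.025 from -0.125 to 0.125, with 3 mm of play either way. Unlatched it slides against a drag of about 5 N. Its deck is 90 mm long (y) and 92 wide, top 36 mm above the desk.
- lever (a joint): Release lever, rad: 0 at rest (sprung, pawl pin in a notch) to 0.27 fully squeezed; pin clear of the teeth above 0.22. Upright pivot at (-36.5, 0) mm, pin 40 mm to +y of it, in the carriage frame. Squeezing takes 2 N at the paddle, 4 N at the end. Let go with the pin on a tooth, it stays near 0.2 and drops in at the next notch as the carriage is pushed on.
- fixed_grip (a point): Middle of the outer (-y) face of the fixed grip, an upright grey plastic plate on the carriage's tail, at (-93, -22, 60) mm in the carriage frame: 30 mm long in x, 8 thick in y, from 36 to 84 mm above the desk.
- lever_paddle (a point): Middle of the outer (+y) face of the lever's paddle, an upright grey plastic plate 30 mm long, 8 thick, 36 to 84 mm above the desk, at (-87, 31, 60) mm in the carriage frame at rest, splayed: 57 mm over paddle and fixed grip. Squeezed it is parallel to the grip: 40 mm over both. Pinch the two from above, closing along the slide's y, to squeeze the lever and carry the carriage along.
- wheel_axis (a point): On the upright axis of the panning wheel at (8, 0, 65) mm in the carriage frame; does not turn. Wheel: black, knurled, 56 mm in diameter, 52 to 78 mm above the desk. On it sits the camera, a white block 26 mm deep, 44 wide, 80 to 112 mm up, lens on the pointer's side. Below it a fixed collar 64 mm in diameter, top 50 mm up, white marks every 15 degrees round its far side.
- pan (a joint): Angle of the panning wheel, rad, counter-clockwise from above, -1.5 to 1.5; 0 with the pointer at the long centre mark and the lens looking straight across the slide (+x). It starts 0.5 to 1.2 off. Stiff to turn (0.05 N m); stays where it is left.
- pointer_tip (a point): Tip of the aluminium pointer (8 mm wide) that juts 11 mm out from the wheel's rim, below the lens, and hangs down to the marks on the collar: tip 38 mm from the wheel's axis, 48 mm above the desk, on the wheel's far side. The long centre mark is 12 mm high (the others 6), faces straight across the slide (+x) and runs on as a short white line over the deck.
- controller: Transparent plastic game controller lying loose on the desk beyond the slide, 156 mm wide (its y), 115 mm deep (its x), 51 mm high over the thumb sticks; origin on the desk under its middle. The camera is to film it. It must not be moved.
- tumbler: Brushed steel tumbler, 74 mm in diameter, 105 mm high, standing beyond the slide; origin under its middle. Leave alone.
- dish: Small white ceramic dish, 90 mm in diameter, 26 mm high, past one end of the slide; origin under its middle. Leave alone.
- phone_stand: Wooden phone stand without a phone, base 90 by 75 mm, leaning back board to about 112 mm high, past one end of the slide; origin under the middle of the base. Leave alone.
- remote: Black plastic remote, 118 by 40 by 14 mm, with one round button on top, on the robot's side of the slide; origin under its middle. Leave alone.

How it is judged:
By the outcome, as a careful person would: the job done as asked, in the order asked, and still so for the second after the job is handed in, with the robot touching nothing.
It also fails if it takes over 48 s, if anything falls off the work surface, if the arm or the gripper's body presses on something with over 40 N, if the wrist force passes 120 N, or if a joint passes its speed limit or range.

## Working session

There is one attempt and no reset: what is moved stays moved. The work goes in short steps, Python scripts to look and compute and a tool call to move; the robot and the scene stay as the last step left them, time stands still between calls to the robot, and variables do not carry over. Pictures are saved under pics/ and viewed, at most 10 in all, crops included, and the job is handed in when it is done.

Besides the shell and the picture viewer there is one more tool, called after ">>>" as a command line: name --argument value ..., lists and objects as JSON in quotes. carry_out: Moves the arm, as the interface text tells. Its arguments: {"type":"object","properties":{"steps":{"type":"array"}},"required":["steps"]}

```bash
mkdir -p pics
cat > h.py <<'E'
from station import *
import numpy as np, cv2
def pts(c,mask=None):
    z=c["range_z"]; m=z>0
    if mask is not None: m=m&mask
    v,u=np.nonzero(m); K=np.array(c["intrinsics"]); d=z[v,u]
    P=np.stack([(u-K[0,2])/K[0,0]*d,(v-K[1,2])/K[1,1]*d,d],1)
    return (P-np.array(c["t"]))@np.array(c["R"]), u, v
def proj(c,X):
    p=np.array(c["R"])@np.array(X,float)+np.array(c["t"]); p=np.array(c["intrinsics"])@p; return p[:2]/p[2]
E
python3 - <<'E'
from h import *
a=camera("top"); cv2.imwrite("pics/top.png",a["color"]); b=camera("side"); cv2.imwrite("pics/side.png",b["color"])
for n,c in(("top",a),("side",b)):
    print(n,np.round(-np.array(c["R"]).T@np.array(c["t"])))
    for th in ["slide","carriage","fixed_grip","lever_paddle","controller","tumbler","dish","phone_stand","remote","wheel_axis","pointer_tip"]:
        for s in silhouettes(c,th)[:1]:
            P,u,v=pts(c,s["pixels"])
            if len(P): print(th,round(s["confidence"],2),np.round(s["centre"]),len(P),"med",np.round(np.median(P,0)),"lo",np.round(np.percentile(P,2,axis=0)),"hi",np.round(np.percentile(P,98,axis=0)))
E
```

```text
top [ 483.   20. 1082.]
slide 0.64 [270. 206.] 5065 med [574.  26.  27.] lo [ 487. -169.    4.] hi [624. 218. 111.]
carriage 0.85 [272. 208.] 1544 med [563.  24.  39.] lo [474. -18.  29.] hi [622.  65. 113.]
fixed_grip 0.98 [272. 206.] 1515 med [563.  24.  39.] lo [474. -18.  31.] hi [622.  64. 113.]
lever_paddle 0.35 [268. 205.] 4990 med [574.  23.  27.] lo [ 487. -169.    7.] hi [623. 217. 111.]
controller 0.87 [309. 135.] 1654 med [757. -83.  36.] lo [ 701. -157.   22.] hi [807. -16.  51.]
tumbler 0.72 [248. 129.] 744 med [777.  97.  53.] lo [728.  64.   0.] hi [795. 126. 106.]
dish 0.69 [391. 207.] 864 med [ 571. -302.   14.] lo [ 532. -339.    0.] hi [ 610. -259.   28.]
phone_stand 0.92 [161. 183.] 1115 med [634. 313.  22.] lo [582. 272.   4.] hi [674. 357. 112.]
wheel_axis 0.91 [271. 208.] 1468 med [563.  24.  39.] lo [475. -18.  31.] hi [620.  64. 113.]
pointer_tip 0.56 [272. 202.] 389 med [584.  25. 104.] lo [560.   2.  49.] hi [612.  50. 115.]
side [202. 854. 605.]
slide 0.65 [290. 225.] 4059 med [568.  56.  26.] lo [ 475. -164.   -1.] hi [627. 228. 108.]
carriage 0.83 [299.
[... 223 characters left out ...]
o [476.  10.  25.] hi [545.  71.  83.]
controller 0.82 [254. 193.] 1008 med [744. -57.  33.] lo [ 696. -146.   -0.] hi [808. -10.  49.]
tumbler 0.7 [218. 209.] 1123 med [751. 115.  73.] lo [726.  62.   3.] hi [794. 131. 104.]
dish 0.7 [336. 177.] 339 med [ 571. -310.   15.] lo [ 530. -338.   -1.] hi [ 609. -254.   26.]
phone_stand 0.93 [207. 275.] 2472 med [641. 322.  37.] lo [578. 278.   1.] hi [674. 365. 110.]
remote 0.7 [382. 207.] 390 med [ 396. -195.   12.] lo [ 345. -238.   -1.] hi [ 453. -163.   16.]
wheel_axis 0.71 [295. 220.] 1503 med [559.  43.  51.] lo [469. -12.  16.] hi [616.  69. 111.]
pointer_tip 0.85 [292. 209.] 515 med [579.  41.  77.] lo [557.   9.  50.] hi [612.  54. 112.]
```

View pics/top.png

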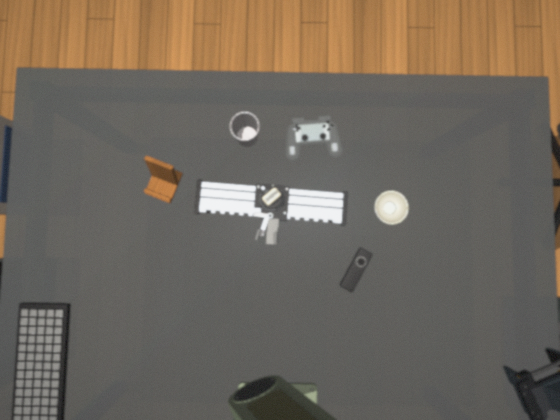

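View pics/side.png

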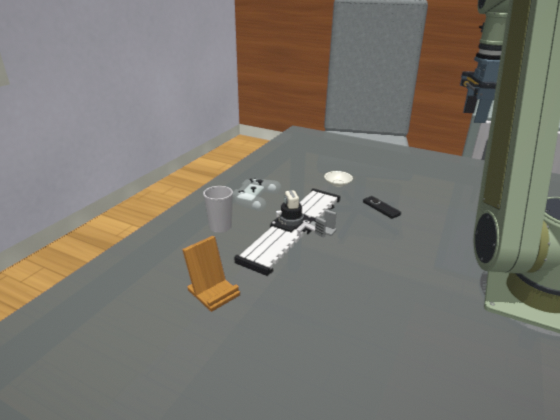

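```bash
cat >> h.py <<'E'
def slidefit(c):
    # rail top points, min-area rectangle
    P,u,v=pts(c); m=(P[:,0]>490)&(P[:,0]<660)&(P[:,1]>-210)&(P[:,1]<250)&(P[:,2]>18)&(P[:,2]<32)
    return cv2.minAreaRect(P[m][:,:2].astype(np.float32)), P[m]
E
python3 - <<'E'
from h import *
a=camera("top"); b=camera("side")
for c in(a,b):
    r,P=slidefit(c); print("slide",r,len(P),np.median(P[:,2]))
    s=silhouettes(c,"controller")[0]
    m=s["pixels"]
    # ray-plane projection of mask contour at heights
    K=np.array(c["intrinsics"]);R=np.array(c["R"]);C=-R.T@np.array(c["t"])
    v,u=np.nonzero(m); d=np.stack([(u-K[0,2])/K[0,0],(v-K[1,2])/K[1,1],np.ones(len(u))],1)@R
    for h in(0,25):
        X=C+d*((h-C[2])/d[:,2])[:,None]; print(h,cv2.minAreaRect(X[:,:2].astype(np.float32)),X.mean(0))
    P,_,_=pts(c); 
    m=(P[:,2]>9)&(P[:,2]<60)&(P[:,0]>660)&(P[:,0]<860)&(P[:,1]>-200)&(P[:,1]<30)
    print("ctl pts",m.sum(),cv2.minAreaRect(P[m][:,:2].astype(np.float32)))
    m=(P[:,2]>100)&(P[:,2]<118)&(P[:,0]>530)&(P[:,0]<640)&(P[:,1]>-40)&(P[:,1]<80)
    print("cam top",m.sum(),cv2.minAreaRect(P[m][:,:2].astype(np.float32)),P[m].mean(0))
    m=(P[:,2]>70)&(P[:,2]<90)&(P[:,0]>440)&(P[:,0]<530)&(P[:,1]>-40)&(P[:,1]<100)
    print("grips",m.sum(),np.round(P[m]).astype(int)[::max(1,m.sum()//25)].tolist())
def crop(c,n,u0,u1,v0,v1,k): cv2.imwrite(n,cv2.resize(c["color"][v0:v1,u0:u1],None,fx=k,fy=k,interpolation=cv2.INTER_CUBIC))
A=cv2.resize(a["color"][105:255,185:360],(700,600),interpolation=cv2.INTER_CUBIC)
cv2.imwrite("pics/topc.png",A)
crop(b,"pics/sidec.png",225,365,165,265,5)
E
```

```text
slide ((560.769775390625, 24.9432373046875), (404.10308837890625, 126.11861419677734), 86.19944763183594) 3463 25.89416814568795
0 ((762.2245483398438, -88.32604217529297), (119.9412841796875, 156.49154663085938), 5.103180408477783) [766.13265898 -87.4110431    0.        ]
25 ((755.7672119140625, -85.83080291748047), (117.17028045654297, 152.8760986328125), 5.1031646728515625) [759.58506267 -84.93692574  25.        ]
ctl pts 1693 ((755.62548828125, -85.16581726074219), (115.20416259765625, 152.3433074951172), 5.674248695373535)
cam top 205 ((587.5323486328125, 25.357078552246094), (31.92906951904297, 43.64624786376953), 44.70084762573242) [586.23393331  24.24524274 110.44603428]
grips 79 [[504, 56, 84], [501, 56, 85], [499, 58, 84], [499, 51, 81], [496, 53, 82], [497, 10, 82], [494, 56, 84], [495, 10, 81], [491, 58, 82], [492, 13, 81], [489, 60, 84], [489, 53, 78], [490, 10, 82], [486, 58, 82], [487, 13, 85], [484, 63, 81], [484, 55, 82], [485, 10, 82], [481, 60, 87], [482, 15, 79], [482, 8, 72], [479, 58, 82], [480, 10, 85], [477, 13, 82], [475, 13, 87], [472, 13, 85], [470, 10, 83]
[... 392 characters left out ...]
143   -77.86837666  25.        ]
ctl pts 960 ((752.9822998046875, -77.41329956054688), (114.38710021972656, 147.7587127685547), 5.331119060516357)
cam top 132 ((585.9847412109375, 29.38580322265625), (30.95669174194336, 45.17155456542969), 39.72904968261719) [583.07206968  32.50655461 108.29085244]
grips 126 [[497, 14, 82], [496, 16, 80], [484, 13, 82], [493, 16, 78], [479, 19, 83], [495, 18, 75], [482, 17, 78], [469, 19, 84], [487, 18, 75], [474, 18, 79], [482, 18, 73], [470, 14, 75], [471, 18, 73], [496, 55, 84], [497, 60, 83], [500, 59, 79], [487, 59, 83], [494, 62, 79], [480, 65, 85], [494, 61, 76], [480, 64, 82], [493, 62, 74], [479, 67, 81], [485, 63, 74], [484, 63, 72], [477, 62, 70]]
```

View pics/topc.png

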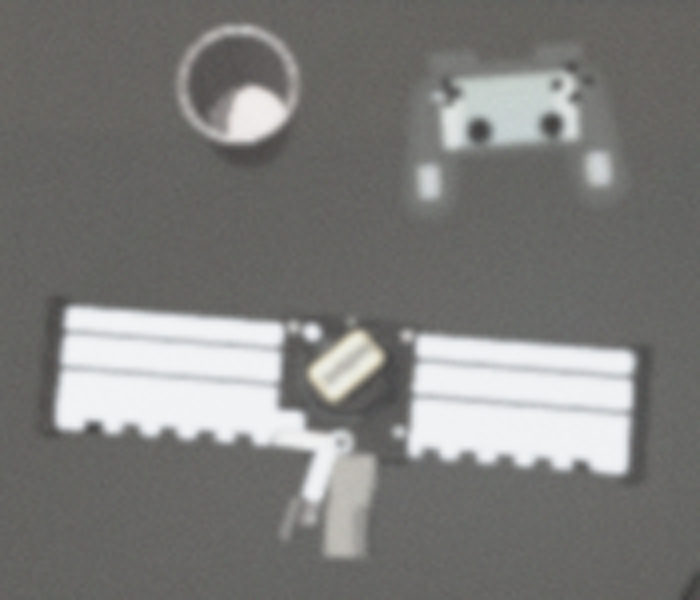

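View pics/sidec.png

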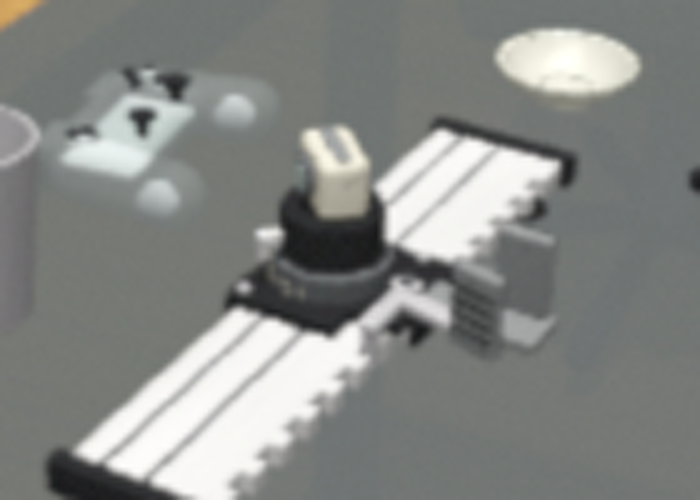

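```bash
cat >> h.py <<'E'
from scipy.spatial.transform import Rotation as Ro
def goto(x,y,z):
    s=state(); R=Ro.from_euler('xyz',s["eef_rot"],degrees=True).as_matrix()
    print("clock",s["clock"],"pos",np.round(s["position"],1),"rot",np.round(s["eef_rot"],2),"toolx",R[:,0].round(3),"tooly",R[:,1].round(3),"tool shift mm",np.round(R.T@(np.array([x,y,z])-s["position"]),1),"J",np.round(s["joints"],1),"w",s["width"])
E
python3 -c "
from h import *
goto(490,29,130)"
```

```text
clock 1.4 pos [ 223.3 -529.9  214. ] rot [179.99   0.    22.85] toolx [ 0.922  0.388 -0.   ] tooly [ 0.388 -0.922  0.   ] tool shift mm [ 462.8 -411.5   83.9] J [-68.3  18.3  89.6  -0.   72.   -1.1] w 91.41502742461707
```

>>> carry_out --steps '[{"translation":[0,0,0],"roll":0.155,"fingers":1},{"translation":[0,0,0],"roll":0.155,"fingers":1},{"translation":[0,0,0],"roll":0.155,"fingers":1},{"translation":[0.0229,-0.0575,0],"roll":0,"fingers":1},{"translation":[0.0229,-0.0575,0],"roll":0,"fingers":1},{"translation":[0.0229,-0.0575,0],"roll":0,"fingers":1},{"translation":[0.0229,-0.0575,0],"roll":0,"fingers":1},{"translation":[0.0229,-0.0575,0],"roll":0,"fingers":1}]'

```text
clock: 2.4
position: [357.2, -248.9, 214.2]
eef_rot: [180.0, -0.1, -3.8]
contact_force: [0.2, -0.2, 0.1]
width: 91.4
grasp_force: 0.0
```

>>> carry_out --steps '[{"translation":[0.0229,-0.0575,0],"roll":0,"fingers":1},{"translation":[0.0229,-0.0575,0],"roll":0,"fingers":1},{"translation":[0.0229,-0.0575,0],"roll":0,"fingers":1},{"translation":[0.0229,-0.0575,0],"roll":0,"fingers":1},{"translation":[0.0229,-0.0575,0],"roll":0,"fingers":1},{"translation":[0,0,0.03],"roll":0,"fingers":1},{"translation":[0,0,0.03],"roll":0,"fingers":1},{"translation":[0,0,0],"roll":0,"fingers":1}]'

```text
clock: 3.4
position: [488.1, 28.9, 152.2]
eef_rot: [180.0, 0.3, -3.8]
contact_force: [0.7, -0.2, -1.0]
width: 91.7
grasp_force: 0.0
```

```bash
python3 -c "
from h import *
goto(490,29,44)"
```

```text
clock 3.4 pos [488.1  28.9 152.2] rot [179.97   0.3   -3.76] toolx [ 0.998 -0.066 -0.005] tooly [-0.066 -0.998  0.001] tool shift mm [  2.4  -0.3 108.2] J [  2.   13.7 105.8  -0.   60.8  95.8] w 91.7194082460581
```

>>> carry_out --steps '[{"translation":[0.001,0,0.027],"roll":0,"fingers":1},{"translation":[0,0,0.027],"roll":0,"fingers":1},{"translation":[0,0,0.027],"roll":0,"fingers":1},{"translation":[0,0,0.027],"roll":0,"fingers":1},{"translation":[0,0,0],"roll":0,"fingers":0.3},{"translation":[0,0,0],"roll":0,"fingers":0.3},{"translation":[0,0,0],"roll":0,"fingers":0.3}]'

```text
clock: 4.28
position: [491.7, 29.0, 47.4]
eef_rot: [-179.9, -0.1, -3.8]
contact_force: [-1.8, 2.2, 1.0]
width: 64.2
grasp_force: 1.1
```

Run:
```python
from h import *
goto(490,29,44); b=camera("side")
cv2.imwrite("pics/s2.png",cv2.resize(b["color"][130:270,225,None].repeat(1,1) if 0 else b["color"][145:265,225:385],None,fx=5,fy=5,interpolation=cv2.INTER_CUBIC)[:600,:800])
```

```text
clock 4.275 pos [491.7  29.   47.4] rot [-1.7994e+02 -1.3000e-01 -3.8400e+00] toolx [ 0.998 -0.067  0.002] tooly [-0.067 -0.998 -0.001] tool shift mm [-1.7  0.1  3.4] J [2.000e+00 2.090e+01 1.135e+02 1.000e-01 4.540e+01 9.580e+01] w 64.16559642231957
```

View pics/s2.png

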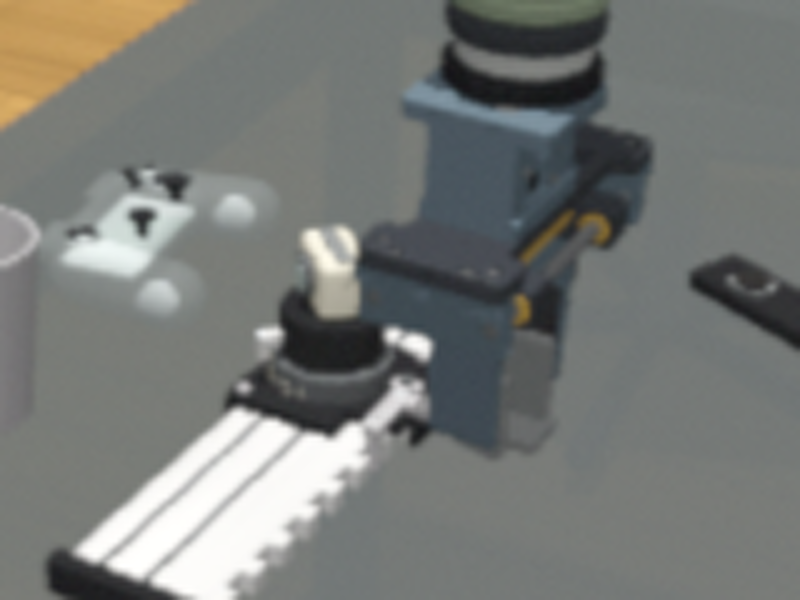

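The finger stands outside the paddle, which sits at about (470, 390) in the crop; the other finger is hidden beyond the fixed grip. Next I squeeze.

>>> carry_out --steps '[{"translation":[0,0,0],"roll":0,"fingers":-1},{"translation":[0,0,0],"roll":0,"fingers":-1},{"translation":[0,0,0],"roll":0,"fingers":-1},{"translation":[0,0,0],"roll":0,"fingers":-1},{"translation":[0,0,0],"roll":0,"fingers":-1}]'

```text
clock: 4.95
position: [490.2, 28.0, 46.1]
eef_rot: [179.9, 0.1, -3.7]
contact_force: [-4.1, -2.2, 5.6]
width: 37.4
grasp_force: 30.0
```

>>> carry_out --steps '[{"translation":[0,0.015,0],"roll":0,"fingers":-1},{"translation":[0,0.02,0],"roll":0,"fingers":-1},{"translation":[0,0.02,0],"roll":0,"fingers":-1},{"translation":[0,0.02,0],"roll":0,"fingers":-1},{"translation":[0,0.02,0],"roll":0,"fingers":-1},{"translation":[0,0.005,0],"roll":0,"fingers":-1},{"translation":[0,0,0],"roll":0,"fingers":-1},{"translation":[0,0,0],"roll":0,"fingers":-1}]'

```text
clock: 5.95
position: [483.8, -71.6, 46.1]
eef_rot: [179.9, 0.0, -3.7]
contact_force: [-3.6, -2.4, 4.0]
width: 37.2
grasp_force: 30.0
```

Run:
```python
from h import *
goto(490,29,44); a=camera("top")
cv2.imwrite("pics/t3.png",cv2.resize(a["color"][105:255,185:360],(700,600),interpolation=cv2.INTER_CUBIC))
P,u,v=pts(a); m=(P[:,2]>100)&(P[:,2]<120)&(P[:,0]>530)&(P[:,0]<640)&(P[:,1]>-140)&(P[:,1]<80)
print(m.sum(),P[m].mean(0))
```

```text
clock 5.95 pos [483.8 -71.6  46.1] rot [ 1.7993e+02  4.0000e-02 -3.7000e+00] toolx [ 0.998 -0.065 -0.001] tooly [-0.065 -0.998  0.001] tool shift mm [  -0.3 -100.8    1.9] J [-9.700e+00  2.090e+01  1.139e+02 -1.000e-01  4.530e+01  8.410e+01] w 37.228369414436635
205 [579.91337702 -73.79942842 110.42335659]
```

View pics/t3.png

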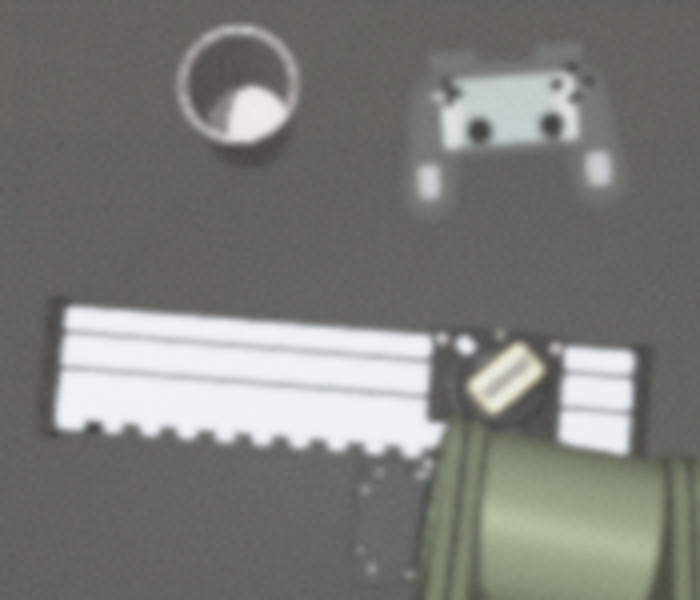

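The carriage is now beside the controller; the wheel is at about (505, 380) in the crop. Across from it along the slide's x, at the controller's distance, is y ≈ -85, which is the controller's middle. Now I let go.

>>> carry_out --steps '[{"translation":[0,0,0],"roll":0,"fingers":0.35},{"translation":[0,0,0],"roll":0,"fingers":0.35},{"translation":[0,0,0],"roll":0,"fingers":0.5},{"translation":[0,0,0],"roll":0,"fingers":1},{"translation":[0,0,0],"roll":0,"fingers":1},{"translation":[0,0,0],"roll":0,"fingers":1}]'

```text
clock: 6.75
position: [483.7, -71.3, 45.8]
eef_rot: [180.0, 0.1, -3.8]
contact_force: [-0.1, -0.1, -0.2]
width: 90.6
grasp_force: 0.0
```

>>> carry_out --steps '[{"translation":[0,0,-0.03],"roll":0,"fingers":1},{"translation":[0,0,-0.04],"roll":0,"fingers":1},{"translation":[0,0,-0.04],"roll":0,"fingers":1},{"translation":[-0.04,0,0],"roll":0,"fingers":1},{"translation":[-0.05,0,0],"roll":0,"fingers":1},{"translation":[-0.04,0,0],"roll":0,"fingers":1},{"translation":[0,0,0],"roll":0,"fingers":1}]'

```text
clock: 7.62
position: [351.3, -62.2, 155.7]
eef_rot: [180.0, 0.1, -3.8]
contact_force: [1.0, 0.1, 0.3]
width: 91.2
grasp_force: 0.0
```

```bash
cat >> h.py <<'E'
def blk(c):
    "camera block on the wheel: top-face rectangle from white pixels"
    P,u,v=pts(c); m=(P[:,2]>102)&(P[:,2]<120)&(P[:,0]>530)&(P[:,0]<640)&(P[:,1]>-140)&(P[:,1]<80)
    w,V=np.linalg.eigh(np.cov(P[m][:,:2].T)); d=V[:,1]; d=d*np.sign(d[1])
    return P[m].mean(0).round(1), "wide axis deg from y (ccw+)",round(np.degrees(np.arctan2(-d[0],d[1])),1), cv2.minAreaRect(P[m][:,:2].astype(np.float32))
E
python3 - <<'E'
from h import *
goto(490,29,44); a=camera("top"); b=camera("side")
A=cv2.resize(a["color"][175:255,270:360],None,fx=6,fy=6,interpolation=cv2.INTER_CUBIC)[:,:400]
cv2.imwrite("pics/t4.png",A)
cv2.imwrite("pics/s4.png",cv2.resize(b["color"][145:265,225:385],None,fx=5,fy=5,interpolation=cv2.INTER_CUBIC))
print(blk(a),blk(b))
for c in(a,b):
    P,_,_=pts(c)
    m=(P[:,2]>66)&(P[:,2]<90)&(P[:,0]>440)&(P[:,0]<520)&(P[:,1]>-140)&(P[:,1]<0)
    for s in(P[m][:,1]<-67,P[m][:,1]>-67):
        Q=P[m][s]; print(len(Q),Q.mean(0).round(1),np.percentile(Q,[3,97],axis=0).round(),"slope",np.polyfit(Q[:,0],Q[:,1],1)[0] if len(Q)>5 else None)
E
```

```text
clock 7.625 pos [351.3 -62.2 155.7] rot [ 1.7999e+02  1.0000e-01 -3.8200e+00] toolx [ 0.998 -0.067 -0.002] tooly [-0.067 -0.998  0.   ] tool shift mm [ 132.5 -100.3  111.5] J [-11.9   1.5 120.2  -0.   58.4  82. ] w 91.24422635283807
(array([580. , -74.1, 110.8]), 'wide axis deg from y (ccw+)', np.float64(42.2), ((581.7526245117188, -73.83328247070312), (31.534954071044922, 44.2481575012207), 42.76472473144531)) (array([576.5, -66.4, 108.8]), 'wide axis deg from y (ccw+)', np.float64(46.1), ((579.7285766601562, -69.53207397460938), (30.334796905517578, 41.21467971801758), 43.28847885131836))
45 [477.7 -86.4  82.3] [[464. -90.  74.]
 [491. -83.  86.]] slope -0.0501521377731907
41 [485.4 -41.6  81.6] [[473. -47.  72.]
 [498. -36.  85.]] slope -0.27430805925018253
68 [475.2 -82.7  76. ] [[462. -89.  67.]
 [489. -79.  83.]] slope -0.045485621291814014
72 [483.4 -38.   75.7] [[470. -43.  67.]
 [497. -33.  84.]] slope -0.2085761256850812
```

View pics/t4.png

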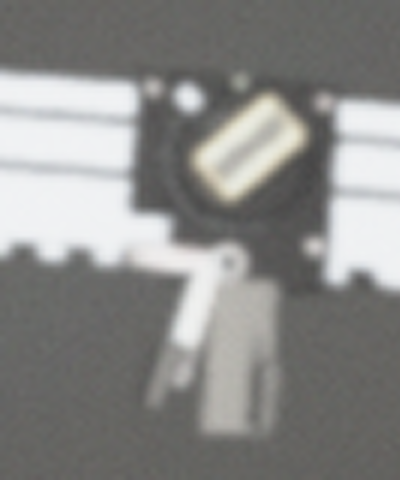

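View pics/s4.png

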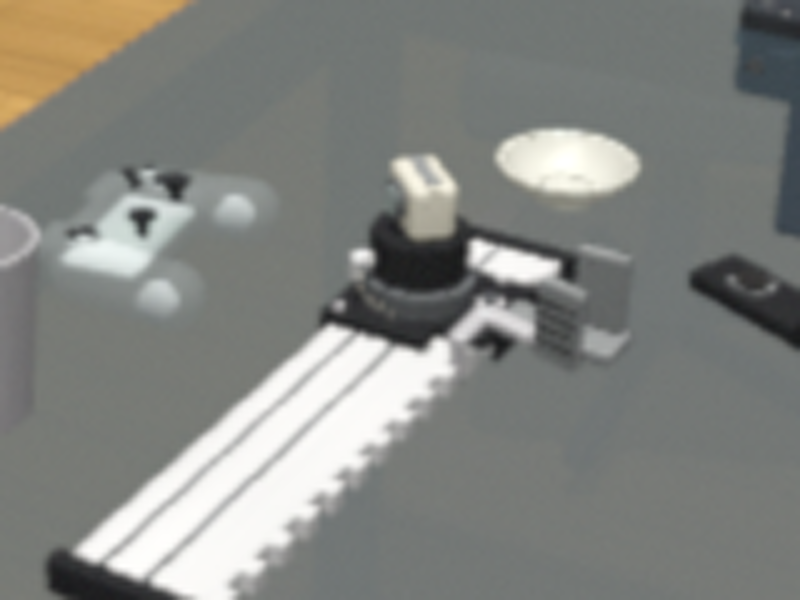

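Run:
```python
from h import *
from scipy.optimize import least_squares
for n in("top","side"):
    c=camera(n); P,u,v=pts(c)
    near=(np.hypot(P[:,0]-581,P[:,1]+74)<50)
    for lo,hi in((68,84),(43,54)):
        m=near&(P[:,2]>lo)&(P[:,2]<hi); Q=P[m]; print(n,lo,len(Q),cv2.minEnclosingCircle(Q[:,:2].astype(np.float32)),Q.mean(0).round(1))
    if n=="side":
        m=near&(P[:,2]>55)&(P[:,2]<76); Q=P[m]
        r=least_squares(lambda p:np.hypot(Q[:,0]-p[0],Q[:,1]-p[1])-28,[581,-74],loss="soft_l1"); print("wheel side fit",r.x,len(Q))
    # bright pixels (pointer, marks) on the collar
    br=c["color"][v,u].min(1)>130; m=near&br&(P[:,2]<80)&(P[:,0]>590)
    for p,a,b,g in list(zip(P[m],u[m],v[m],c["color"][v[m],u[m]].min(1)))[:25]: print(a,b,p.round(),g)
```

```text
top 68 166 ((579.2782592773438, -75.5778579711914), 28.25059700012207) [573.9 -74.   77. ]
top 43 91 ((571.8573608398438, -73.4419937133789), 39.93082809448242) [561.7 -67.9  48.6]
295 188 [616. -39.  32.] 150
296 188 [615. -41.  40.] 135
309 188 [616. -76.  34.] 137
310 188 [616. -78.  37.] 139
294 189 [612. -36.  36.] 159
295 189 [612. -39.  37.] 178
296 189 [613. -41.  35.] 157
299 189 [613. -49.  36.] 140
300 189 [613. -52.  35.] 177
301 189 [609. -52.  67.] 185
302 189 [609. -55.  63.] 157
293 190 [609. -33.  38.] 155
294 190 [610. -36.  38.] 146
295 190 [609. -38.  41.] 161
296 190 [610. -41.  38.] 144
299 190 [610. -49.  38.] 175
300 190 [606. -50.  67.] 217
301 190 [607. -52.  65.] 222
302 190 [606. -55.  66.] 200
303 190 [610. -59.  40.] 150
293 191 [607. -33.  39.] 147
299 191 [605. -48.  55.] 176
300 191 [604. -50.  64.] 220
301 191 [604. -53.  63.] 231
302 191 [604. -55.  66.] 218
side 68 148 ((576.9843139648438, -70.1094970703125), 28.338104248046875) [573.5 -60.5  75.6]
side 43 111 ((570.4116821289062, -61.24182891845703), 40.406532287597656) [569.2 -55.5  48.4]
wheel side fit [579.04783429 -74.24565084] 161
296 195 [607. -50.  65.] 217
297 195 [606. -54.  63.] 229
298 195 [603. -56.  63.] 209
299 195 [600. -56.  64.] 143
295 196 [609. -48.  62.] 189
296 196 [607. -51.  62.] 228
297 196 [602. -48.  64.] 227
298 196 [601. -52.  63.] 208
299 196 [599. -54.  62.] 162
295 197 [611. -54.  56.] 162
296 197 [604. -45.  62.] 190
297 197 [602. -47.  61.] 186
298 197 [600. -49.  61.] 173
299 197 [598. -51.  61.] 143
295 198 [610. -51.  55.] 142
296 198 [605. -47.  58.] 149
295 199 [609. -50.  52.] 139
296 199 [606. -49.  53.] 148
296 200 [604. -46.  52.] 138
292 205 [612. -38.  38.] 148
293 205 [611. -42.  36.] 144
292 206 [611. -35.  37.] 146
293 206 [609. -38.  35.] 139
292 210 [610. -33.  25.] 170
293 210 [607. -35.  25.] 142
```

>>> carry_out --steps '[{"translation":[0,0,0],"roll":-0.16,"fingers":1},{"translation":[0,0,0],"roll":-0.16,"fingers":1},{"translation":[0,0,0],"roll":-0.16,"fingers":1},{"translation":[0,0,0],"roll":-0.16,"fingers":1},{"translation":[0,0,0],"roll":-0.16,"fingers":1},{"translation":[0.04,0.0405,0],"roll":0,"fingers":1},{"translation":[0.04,0.0405,0],"roll":0,"fingers":1}]'

```text
clock: 8.7
position: [470.7, -69.3, 155.9]
eef_rot: [180.0, -0.0, 42.0]
contact_force: [1.1, -0.6, 0.5]
width: 91.2
grasp_force: 0.0
```

>>> carry_out --steps '[{"translation":[0.04,0.0405,0],"roll":0,"fingers":1},{"translation":[0.04,0.0405,0],"roll":0,"fingers":1},{"translation":[0,0,0],"roll":0,"fingers":1},{"translation":[0,0,0],"roll":0,"fingers":1}]'

```text
clock: 9.2
position: [581.4, -75.6, 154.8]
eef_rot: [-179.9, 0.1, 42.1]
contact_force: [-0.3, 0.4, -0.1]
width: 90.9
grasp_force: 0.0
```

```bash
python3 -c "
from h import *
goto(579.3,-75.2,56)"
```

```text
clock 9.2 pos [581.4 -75.6 154.8] rot [-1.7989e+02  1.0000e-01  4.2060e+01] toolx [ 0.742  0.67  -0.002] tooly [ 0.67  -0.742 -0.002] tool shift mm [-1.2 -1.5 98.8] J [-8.5 21.8 93.2 -0.  65.1 39.4] w 90.94348370264518
```

>>> carry_out --steps '[{"translation":[-0.001,-0.001,0.03],"roll":0,"fingers":1},{"translation":[0,0,0.03],"roll":0,"fingers":1},{"translation":[0,0,0.025],"roll":0,"fingers":1},{"translation":[0,0,0.013],"roll":0,"fingers":1},{"translation":[0,0,0],"roll":0,"fingers":0.35},{"translation":[0,0,0],"roll":0,"fingers":0.3},{"translation":[0,0,0],"roll":0,"fingers":0.3}]'

```text
clock: 10.07
position: [581.1, -75.7, 59.1]
eef_rot: [179.9, -0.1, 42.0]
contact_force: [-0.3, 0.3, -0.6]
width: 64.0
grasp_force: 0.0
```

>>> carry_out --steps '[{"translation":[0,0,0],"roll":0,"fingers":0.15},{"translation":[0,0,0],"roll":0,"fingers":0.15},{"translation":[0,0,0],"roll":0,"fingers":0.15}]'

```text
clock: 10.45
position: [579.2, -74.7, 58.7]
eef_rot: [-179.8, 0.0, 42.0]
contact_force: [-3.4, 2.9, 5.8]
width: 55.4
grasp_force: 30.0
```

>>> carry_out --steps '[{"translation":[0,0,0],"roll":0.1,"fingers":0.1},{"translation":[0,0,0],"roll":0.14,"fingers":0.1},{"translation":[0,0,0],"roll":0.14,"fingers":0.1},{"translation":[0,0,0],"roll":0.14,"fingers":0.1},{"translation":[0,0,0],"roll":0.14,"fingers":0.1},{"translation":[0,0,0],"roll":0.14,"fingers":0.1},{"translation":[0,0,0],"roll":0,"fingers":0.1},{"translation":[0,0,0],"roll":0,"fingers":0.1}]'

```text
clock: 11.45
position: [579.6, -75.5, 58.6]
eef_rot: [-180.0, 0.1, -3.7]
contact_force: [-3.9, 0.1, 5.7]
width: 55.3
grasp_force: 30.0
```

>>> carry_out --steps '[{"translation":[0,0,0],"roll":0,"fingers":0.6},{"translation":[0,0,0],"roll":0,"fingers":1},{"translation":[0,0,0],"roll":0,"fingers":1},{"translation":[0,0,-0.03],"roll":0,"fingers":1},{"translation":[0,0,-0.035],"roll":0,"fingers":1},{"translation":[0,0,-0.035],"roll":0,"fingers":1}]'

```text
clock: 12.2
position: [580.4, -75.7, 158.8]
eef_rot: [180.0, 0.0, -3.8]
contact_force: [0.5, 0.7, -0.7]
width: 91.1
grasp_force: 0.0
```

>>> carry_out --steps '[{"translation":[-0.05,0,0],"roll":0,"fingers":1},{"translation":[-0.06,0,0],"roll":0,"fingers":1},{"translation":[-0.06,0,0],"roll":0,"fingers":1},{"translation":[-0.05,0,0],"roll":0,"fingers":1},{"translation":[0,0,0],"roll":0,"fingers":1}]'

```text
clock: 12.82
position: [357.3, -60.6, 157.7]
eef_rot: [-180.0, 0.1, -3.8]
contact_force: [0.3, 0.3, 0.7]
width: 91.3
grasp_force: 0.0
```

```bash
cat > m.py <<'E'
from h import *
T=[];A0=None
for n in("top","side"):
    acc=[];img=0
    for k in range(3):
        c=camera(n); img=img+c["color"].astype(float)/3; acc.append(pts(c)[0])
        if k==0: c0=c
    P=np.concatenate(acc)
    near=np.hypot(P[:,0]-579,P[:,1]+75)<60
    m=near&(P[:,2]>102)&(P[:,2]<120); w,V=np.linalg.eigh(np.cov(P[m][:,:2].T)); d=V[:,1]*np.sign(V[1,1])
    print(n,"block axis pan est",round(np.degrees(np.arctan2(-d[0],d[1]))+3.8,1),P[m].mean(0).round(1), cv2.minAreaRect(P[m][:,:2].astype(np.float32))[1:])
    T.append((img.astype(np.uint8),c0))
    c=c0;P,u,v=pts(c); br=c["color"][v,u].min(1)>165; m=(np.hypot(P[:,0]-579,P[:,1]+75)<50)&br&(P[:,2]<80)&(P[:,2]>46)&(P[:,0]>590)
    if m.any(): q=P[m].mean(0); print("pointer",q.round(1),m.sum(),"pan",round(np.degrees(np.arctan2(q[1]+75.2,q[0]-579.3))+3.8,1))
goto(490,29,100)
a=cv2.resize(T[0][0][178:238,280:340],(600,600),interpolation=cv2.INTER_CUBIC)[:400,:400]
b=cv2.resize(T[1][0][165:225,275:345],None,fx=8,fy=8,interpolation=cv2.INTER_CUBIC)[:400,:400]
cv2.imwrite("pics/v%d.png"%int(state()["clock"]*10),np.hstack([a,b]))
print(int(state()["clock"]*10))
E
python3 m.py; ls pics
```

```text
top block axis pan est 0.8 [580.2 -75.8 110.5] ((42.7956428527832, 31.789396286010742), 85.73595428466797)
pointer [613.5 -78.2  64.7] 12 pan -1.2
side block axis pan est -5.6 [576.2 -68.7 108.8] ((35.38488006591797, 44.960391998291016), 18.09376335144043)
pointer [614.3 -77.3  62.1] 5 pan 0.4
clock 13.125 pos [362.2 -61.3 158. ] rot [ 1.7999e+02 -3.0000e-02 -3.7800e+00] toolx [ 0.998 -0.066  0.   ] tooly [-0.066 -0.998  0.   ] tool shift mm [121.6 -98.5  58. ] J [-11.4   2.3 119.   -0.   58.7  82.4] w 91.22399587171817
131
s2.png
s4.png
side.png
sidec.png
t3.png
t4.png
top.png
topc.png
v131.png
```

View pics/v131.png

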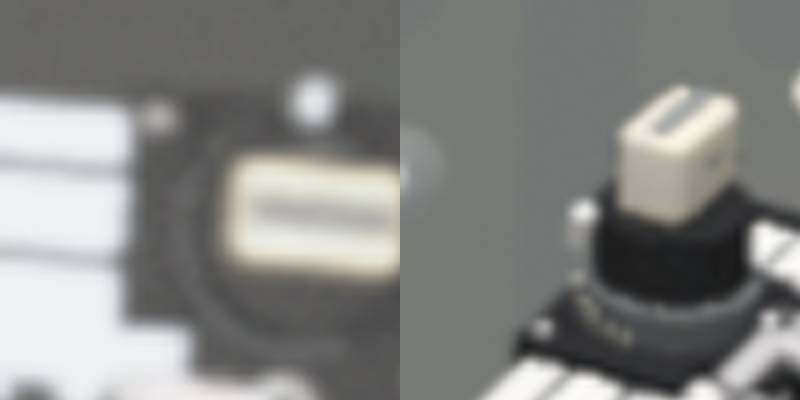

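Run:
```python
from h import *
# sub-pixel: pan via block rect in averaged top picture vs deck / slide edges; carriage/grip check
I=sum(camera("top")["color"].astype(float) for _ in range(4))/4; c=camera("top")
P,u,v=pts(c)
g=I.min(2)
m=(P[:,2]>104)&(np.hypot(P[:,0]-579,P[:,1]+75)<45)
W=np.zeros(g.shape,bool);W[v[m],u[m]]=1
vv,uu=np.nonzero(cv2.dilate(W.astype(np.uint8),np.ones((3,3)))); w=np.clip(g[vv,uu]-100,0,100)
cx,cy=np.average(uu,weights=w),np.average(vv,weights=w)
C=np.cov(np.stack([uu,vv]),aweights=w); e,V=np.linalg.eigh(C); d=V[:,1]; d*=np.sign(d[0]); print("block centre",cx,cy,"image angle",np.degrees(np.arctan2(d[1],d[0])))
o=proj(c,[579.3,-75.2,110]); f=proj(c,[579.3-20*.0663,-75.2-20*.9978,110]); print("slide y image angle",np.degrees(np.arctan2(*(f-o)[::-1])),o)
r,_=slidefit(c); print(r)
m=(P[:,2]>66)&(P[:,2]<90)&(P[:,0]>440)&(P[:,0]<520)&(P[:,1]>-140)&(P[:,1]<0)
for s in(P[m][:,1]<-67,P[m][:,1]>-67): print(P[m][s].mean(0).round(1))
for th in("controller","tumbler","dish"):
    s=silhouettes(c,th)
    if s: print(th,s[0]["centre"])
```

```text
block centre 311.2575312748572 199.08039626871067 image angle 6.181351035746312
slide y image angle 4.733537768072682 [311.45679966 198.95416175]
((563.21826171875, 24.988723754882812), (404.3325500488281, 123.5854721069336), 85.84925842285156)
[477.2 -87.   81.6]
[485.6 -42.6  81.4]
controller [311.7, 135.6]
dish [393.9, 206.2]
```

The pointer (313, 100) now stands at the centre line and the camera block lies parallel to the rail, within about 1°. The lever is fully splayed again, so the carriage is latched.

```bash
python3 -c "
from station import *
print(job_done())"
```

```text
the job is handed in; nothing more can be done
None
```

I handed the job in, with no verdict returned: the carriage is latched at the -100 mm notch across from the controller's middle, the pointer is at the centre mark within about 1.5°, and the robot touched nothing else on the desk.

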